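# Lock the fan and bring out its dust filter

## Task

Lock the fan by taking the red-handled pin out of its stand and pushing it fully home, collar down on the yellow eyelet over the fan. Then swing the filter bay's flap up until it stands open by itself, draw the blue-framed filter plate straight up out of the bay and finish while still holding it, still and upright, centred over the white inspection card, well clear of the table and touching nothing else. Leave the pin in and the flap open, and do not disturb the other things on the mat.

Things in the scene. Friction and masses are not known exactly. Their poses are not given: they have to be found in the camera images.
- pin_tip (a point): Lower tip of the upright lock pin, z up along it: steel shank 8 mm thick, 45 mm long with a 3 mm tapered tip, then a collar 22 mm across and 4 mm thick, then a red round handle 16 mm across, 38 mm tall; 87 mm in all, 60 g. It starts loose in a fixed black stand, collar resting on the stand's top, tip 10 mm above the table.
- pin_grip (a point): The point to grip on the pin's axis, in its red handle: 70 mm above the tip, 25 mm above the underside of the collar, 17 mm below the handle's top.
- eyelet (a point): Centre of the upper mouth of the hole in the yellow flange (34 x 34 mm) over the fan, on the fixed unit, 113 mm above the table. Vertical through hole, 12 mm across, with a 2 mm chamfer, free below. Fully home, the pin's tip is 45 mm below this point and its collar lies on the flange. Axes as body unit.
- unit: The fan unit, a fixed flat metal case 220 mm deep (x), 300 mm wide (y), 110 mm high, its dark front turned roughly to the robot. Origin at the centre of its underside; x points from front to back, y towards the half with the filter bay, z up. The fan and the eyelet are in the -y half.
- flap (a joint): Angle of the dark flap over the filter bay on the unit's top: 0 shut, grows as it opens, stop at 1.95 rad; starts shut or a little ajar. Stiff hinge: it stays where it is left (2 to 3 N at the knob moves it). Open means above 1.3 rad; 1.8 rad gives good room. 136 mm from hinge to free edge, 148 mm wide, 4 mm thick.
- flap_knob (a point): Grip point in the flap's orange knob, near its free (front) edge: knob 18 mm wide along the hinge line (y), 14 mm deep, standing 36 mm out of the face; the point is 24 mm above the face. Axes of the flap (y along the hinge, z out of its upper face). Pinched by its sides along y, the knob turns between the fingers as the flap swings.
- flap_hinge (a point): Middle of the flap's hinge line, 110 mm above the table; the y axis is the hinge line. The flap swings up and back, away from the unit's front, about it. From here the knob point lies 118 mm towards the free edge and 28 mm upwards out of the flap.
- filter_tab (a point): Grip point in the filter plate's pull tab: tab 20 mm wide (y, along the plate), 10 mm thick (x), 34 mm tall above the plate's upper edge; the point is 10 mm below the tab's top. The filter stands upright in the bay under the flap, tab top 6 mm below the unit's top. The bay is open 60 mm either side of the tab in y, 35 mm in x. z up.
- filter_mid (a point): Centre of the filter plate proper: blue frame with white pleats, 8 mm thick (x), 134 mm wide (y), 66 mm tall (z), 120 g, 100 mm tall with its tab; 57 mm below filter_tab. It stands loosely between two upright guide rails 58 mm tall, on the bay floor 4 mm above the table.
- filter_foot (a point): Middle of the filter plate's lower edge, 90 mm below point filter_tab, 33 mm below filter_mid.
- card: White inspection card with a black cross, 120 x 120 x 2 mm, fixed on the table. Origin at its centre, on the table; z up.
- stand: The pin's black stand, 60 x 60 x 55 mm, fixed. Origin at the centre of its underside.
- drive: Bystander: metal optical drive, 170 x 146 x 41 mm, on the mat. Origin at the centre of its underside.
- spindle: Bystander: clear disc case on a black base, 132 mm across, 50 mm tall. Origin at the centre of its underside.
- screwdriver: Bystander: screwdriver about 190 mm long lying on the mat.
- memory: Bystander: green memory module, 133 x 30 x 4 mm, lying on the mat. Origin at the centre of its underside.
Not all that is in view belongs to the job. Of the things that look like the card, take the one that is farthest from the robot's base at the start.

How it is judged:
On the way, in this order (a step that is already met when the one before it is completed fails the run):
1. the lock pin is fully home in the eyelet (horizontal distance between pin_tip and eyelet below 0.006 m and z of pin_tip in the frame of eyelet below -0.04 m and angle between pin_tip's own z axis and vertical below 0.15 rad), for 0.2 s.
2. with the pin home, the flap stands open (all of step 1 and value of joint flap above 1.3 rad), for 0.2 s.
3. the filter plate is drawn up clear of the unit's top (all of step 2 and height (world z) of filter_foot above 0.115 m and contact force between the fingers and filter above 0.5 N), for 0.1 s.
At the end, for the whole second after the job is handed in: Filter held in the fingers, still, upright within 0.3 rad, its centre within 45 mm sideways of the card's, lower edge over 50 mm above the table, touching nothing else; pin released in the eyelet, tip 40 mm or more below the mouth, upright; flap open beyond 1.3 rad (all of step 2 and horizontal distance between filter_mid and card below 0.045 m and height (world z) of filter_foot above 0.05 m and angle between filter_mid's own z axis and vertical below 0.3 rad and contact force between the fingers and filter above 0.5 N and contact force between filter and unit below 0.2 N and contact force between filter and stand below 0.2 N and linear speed of filter below 0.05 m/s and contact force between the fingers and pin below 0.2 N); the arm keeps its last pose, push and grip.
It fails at once if the drive is shifted by more than 30 mm (distance of drive from where it was at the start of the episode above 0.03 m).
It fails at once if the spindle is shifted by more than 30 mm (distance of spindle from where it was at the start of the episode above 0.03 m).
It fails at once if the screwdriver is shifted by more than 30 mm (distance of screwdriver from where it was at the start of the episode above 0.03 m).
It fails at once if the memory is shifted by more than 30 mm (distance of memory from where it was at the start of the episode above 0.03 m).
It also fails if it takes over 70 s, if anything falls off the work surface, if the arm or the gripper's body presses on something with over 40 N, if the wrist force passes 120 N, or if a joint passes its speed limit or range.

## Robot

A 6-joint arm with a two-finger parallel gripper is mounted at the origin on the work surface. World frame = base frame: x ahead of the robot, y to its left, z up, the work surface at z = 0. Lengths are in m, angles in rad, forces in N, time in s.
With the tool pointing down it reaches from about 0.3 to 0.85 m from the base axis. Payload 5.4 kg.
Tool frame: the origin (TCP) lies at the very end of the fingers, on their centre line; the grasp point (between the pads) lies 19 mm behind it (manip.tcp_to_grasp is the z of the grasp point in the tool frame, in m); z points along the fingers, y is the direction in which the jaws open and shut (so a half turn about z gives the same grasp; the last joint's range is limited). The gripper opens to 85 mm and grips with 20 to 120 N. Pads are 22 mm wide; open, the fingers measure 114 mm over their backs; the gripper's body (76 mm by 85 mm) begins 54 mm behind the grasp point. The pads swing forward as they close: fully open they stand 13 mm farther back than shut.
Start: joints at [0.932, 0.158, 1.597, -0, 1.386, -0.21], TCP at [0.239, 0.523, 0.231] pointing down, gripper open.
Joint ranges: [-2.91, 2.91], [-0.94, 2.29], [0.18, 2.7], [-1.29, 4.43], [0.17, 2.64], [-3, 3]. Speed limits (rad/s): [2.57, 2.57, 3.14, 3.14, 3.14, 3.14].

## Interface

Orientations are given as [roll, pitch, yaw] about the fixed x, y, z axes, in that order (R = Rz(yaw) Ry(pitch) Rx(roll)).
In Python, from cell import sensors, optics, workorder, manip gives the robot as it stands.
- The arm moves only by the tool send_rows, never from a script. Its argument "motion" is a list of rows, each a list of 2 entries, a list of its own where there are three numbers: the shift along the tool's x, y, z in units of 40 mm (1.0 is 40 mm), then the turn, a rotation vector about the tool's x, y, z in degrees. In form: [[[tx, ty, tz], [wx, wy, wz]], ...]. A call has 1 to 5 rows; each row is the pose to reach, as a shift and turn from the pose commanded when the call began, along the tool's axes at that moment; what a row does not reach only later rows make up. A row lasts 1/10 s, in which the tool goes at most 50 mm and 8.59 degrees, less where a joint would pass 70% of its speed; a pose out of reach is approached as far as the arm can. A call with a gripper value outside its range is refused whole. "jaw" is the opening, from 0 (shut) to 1 (fully open), set as the call begins (left out, the last holds). The fingers move at their own pace and stop on an object; "squeeze" is the grip in N (left out, the last holds). Time passes only in rows, so rows that repeat a pose let the fingers close. It gives the time, the measured TCP pose, the force and the opening at its end, in the units of the state.
- sensors.get_obs(): the state, without advancing time (a new reading comes with each control period).
- optics.get_image(name): name is "scene" or "top"; returns (picture, depth): 400x640x3 uint8, red, green, blue; 400x640 float32, m along the optical axis (not along the pixel's ray), 0 where there is no reading.
- optics.get_calibration(name): a dict with "intrinsics" (3x3 intrinsics, pixels), "D" ([k1, k2, p1, p2, k3] as OpenCV has them; the pictures are not rectified), "rvec" (rotation vector, rad) and "tvec" (3), from world to camera coordinates, as OpenCV has them. Camera axes: x right, y down, z forward; pixel columns grow to the right and rows downward; lengths in m; the calibration is good to about 2 mm. A picture is of the moment at which its call begins. get_calibration takes no time and is no camera call.
- workorder.close_job(): hands the job in, once; it reports no verdict.
The state is a dict: "time": time; "q": joint angles; "qd": joint speeds; "joint_torque": joint torques, N m; "eef_pos": TCP position; "tcp_rot": TCP orientation; "ft_force": force on the tool from outside, world axes, zero at the start; "ft_torque": the same for the moment, N m; "gripper_width": opening from 0.0 (shut) to 1.0 (fully open).
Only numpy, scipy, OpenCV 4.12 (cv2) and the standard library are available. Lean on these libraries where they do the work, as an engineer would, in place of code of your own. Each camera call takes 0.05 s, during which the arm holds its last target.

## Working session

There is one attempt and no reset: what is moved stays moved. The work goes in short steps, Python scripts to look and compute and a tool call to move; the robot and the scene stay as the last step left them, time stands still between calls to the robot, and variables do not carry over. Pictures are saved under pics/ and viewed, and the job is handed in when it is done.

Besides the shell and the picture viewer there is one more tool, called after "Emit:" as name(argument=value, ...) on one line, values as JSON. send_rows: Moves the arm, as the interface text tells. Its arguments: {"type":"object","properties":{"motion":{"type":"array","items":{"type":"array"}},"jaw":{"type":"number"},"squeeze":{"type":"number"}},"required":["motion"]}

```bash
ls; mkdir -p pics
cat > h.py <<'E'
import numpy as np, cv2
from cell import sensors, optics, workorder, manip
from scipy.spatial.transform import Rotation as R
def cam(n):
    c=optics.get_calibration(n); return np.array(c["intrinsics"],float),np.array(c["D"],float),np.array(c["rvec"],float),np.array(c["tvec"],float)
def ray(n,uv):
    K,D,r,t=cam(n); p=cv2.undistortPoints(np.array(uv,float).reshape(-1,1,2),K,D).reshape(-1,2)
    M=R.from_rotvec(r.ravel()).as_matrix(); d=np.c_[p,np.ones(len(p))]@M; o=-M.T@t.ravel(); return o,d
def plane(n,uv,z):
    o,d=ray(n,uv); return o+d*((z-o[2])/d[:,2])[:,None]
def pts(n,uv,depth):
    o,d=ray(n,uv); uv=np.array(uv,int).reshape(-1,2); return o+d*depth[uv[:,1],uv[:,0]][:,None]
def proj(n,P):
    K,D,r,t=cam(n); return cv2.projectPoints(np.array(P,float).reshape(-1,1,3),r,t,K,D)[0].reshape(-1,2)
def shot(n,tag):
    im,d=optics.get_image(n); cv2.imwrite(f"pics/{tag}.png",im[:,:,::-1]); np.save(f"{tag}_d.npy",d); np.save(f"{tag}_i.npy",im); return im,d
def delta(pos,Rt=None):
    "shift in tool units from the current measured pose"
    s=sensors.get_obs(); Rm=tr(s["tcp_rot"])
    out=Rm.inv().apply(np.array(pos)-np.array(s["eef_pos"]))/0.04
    w=None if Rt is None else np.degrees((Rm.inv()*Rt).as_rotvec())
    return out,w
def tr(v):
    return R.from_euler("xyz",np.array(v))
E
python3 - <<'E'
from h import *
print(sensors.get_obs(), manip.tcp_to_grasp)
for n in("scene","top"):
    shot(n,n+"0"); K,D,r,t=cam(n); print(K.tolist(),D); o,d=ray(n,[[320,200]]);print(o,d)
E
```

```text
pics
{'time': 0.0, 'q': array([ 9.31888910e-01,  1.59048353e-01,  1.59822061e+00, -1.37068536e-05,
        1.38621223e+00, -2.10128008e-01]), 'qd': array([-0.00036003,  0.00025917,  0.00105826,  0.00055056, -0.00168203,
       -0.00070065]), 'joint_torque': array([ 9.00963460e-04, -3.96001482e+01, -3.31430626e+01, -1.92452876e-04,
        8.45878443e-03,  7.36743402e-06]), 'eef_pos': array([0.23873535, 0.52243899, 0.23032312]), 'tcp_rot': array([-3.13974284e+00, -3.80748438e-04,  2.71281542e+00]), 'ft_force': array([-0.81154271, -0.44606794,  0.40860604]), 'ft_torque': array([0.00980853, 0.00392127, 0.02223049]), 'gripper_width': 1.001009005070959} -0.0187
[[449.92518211194886, 0.0, 319.75475219552817], [0.0, 449.92518211194886, 200.5788106423712], [0.0, 0.0, 1.0]] [-0.06092622  0.          0.          0.          0.        ]
[ 0.95287996 -0.53383723  0.97689454] [[-0.40142674  0.4897986  -0.77392238]]
[[362.9786393662373, 0.0, 315.2772977814844], [0.0, 362.9786393662373, 201.6964015471187], [0.0, 0.0, 1.0]] [-0.01799164  0.          0.          0.          0.        ]
[0.27723121 0.01163912 1.17327058] [[ 0.1986109  -0.02478357 -0.97986255]]
```

View pics/scene0.png

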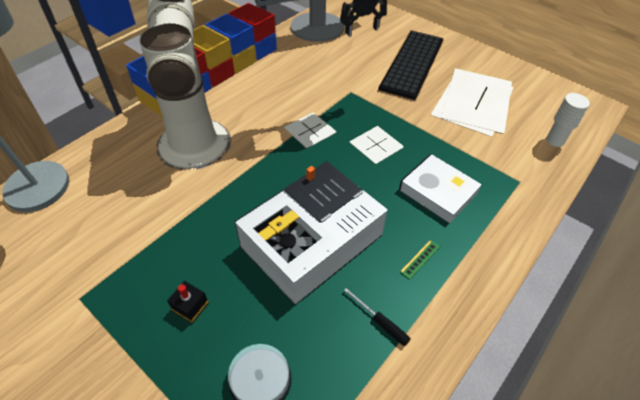

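View pics/top0.png

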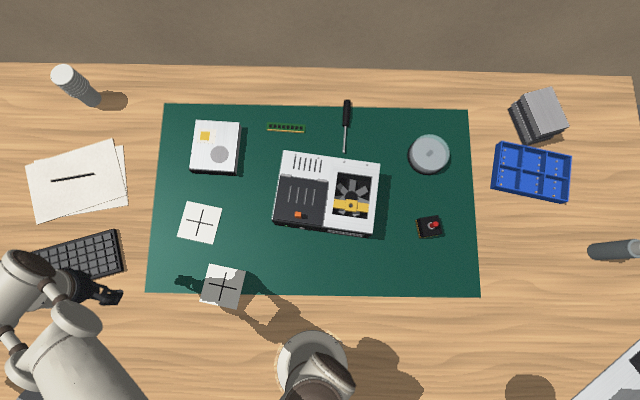

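The scene view shows the unit with a yellow flange (scene 283,222), orange knob (scene 311,172; top 297,214), and red pin (scene 184,291; top 434,225). There are two card candidates: A at top (200,222) and B at top (222,286), partly in shadow. The paper sheets at (75,180) are not cards. Next I measure.

Run:
```python
from h import *
im=np.load("top0_i.npy");d=np.load("top0_d.npy")
print("cards",plane("top",[[200,222],[222,286]],0.002).round(3), np.linalg.norm(plane("top",[[200,222],[222,286]],0.002)[:,:2],axis=1))
for n in("top","scene"):
    im=np.load(n+"0_i.npy");d=np.load(n+"0_d.npy");hsv=cv2.cvtColor(im,cv2.COLOR_RGB2HSV)
    big=cv2.resize(im[130:250,170:450] if n=="top" else im[120:330,150:480],None,fx=2.8 if n=="top" else 2.4,fy=2.8 if n=="top" else 2.4,interpolation=cv2.INTER_CUBIC)
    cv2.imwrite(f"pics/{n}crop.png",big[:,:,::-1])
    for nm,lo,hi in(("red",(0,150,90),(5,255,255)),("orange",(6,190,120),(16,255,255)),("yellow",(20,150,120),(32,255,255))):
        m=cv2.inRange(hsv,lo,hi); k,l,s,c=cv2.connectedComponentsWithStats(m)
        for i in range(1,k):
            if s[i,4]>12:
                v,u=np.where(l==i); P=pts(n,np.c_[u,v],d); print(n,nm,s[i],c[i].round(1),np.median(P,0).round(3),P.min(0).round(3),P.max(0).round(3))
```

```text
cards [[0.435 0.37  0.002]
 [0.234 0.286 0.002]] [0.57121264 0.36953844]
top red [430 221   9   7  38] [433.9 223.9] [ 0.429 -0.361  0.093] [ 0.423 -0.375  0.053] [ 0.444 -0.357  0.102]
top yellow [200 132   9   8  60] [204.5 135.5] [0.716 0.365 0.042] [0.702 0.352 0.037] [0.729 0.38  0.047]
top yellow [333 199  35  13 311] [350.4 205.2] [ 0.478 -0.105  0.111] [ 0.461 -0.156  0.048] [ 0.497 -0.057  0.119]
scene red [241   3  14   5  15] [247.5   4.9] [-0.305  0.54   0.145] [-0.312  0.512  0.14 ] [-0.27   0.547  0.148]
scene red [229   8  11   6  19] [233.3  10.6] [-0.309  0.467  0.145] [-0.312  0.448  0.137] [-0.302  0.499  0.148]
scene red [233  12  41  14 147] [256.9  19.1] [-0.208  0.524  0.141] [-0.317 -0.534  0.076] [0.953 0.55  0.977]
scene red [194  47  10  11  48] [198.8  52.8] [-0.19   0.214  0.143] [-0.224  0.053  0.118] [0.034 0.218 0.3  ]
scene red [208  59  24  13  39] [220.8  64.5] [-0.173  0.275  0.069] [-0.185  0.228  0.062] [-0.166  0.325  0.075]
scene red [178 284  10  14  84] [182.6 290.2] [ 0.433 -0.366  0.094] [ 0.401 -0.372  0.054] [ 0.437 -0.348  0.102]
scene orange [195  47  10   6  13] [199.6  49.3] [-0.204  0.227  0.139] [-0.232  0.215  0.135] [-0.18   0.231  0.149]
scene orange [307 167   8   6  32] [310.3 169.4] [0.444 0.046 0.154] [0.436 0.038 0.148] [0.45  0.054 0.158]
scene yellow [194  25  35  27 227] [209.5  41.1] [-0.24   0.309  0.142] [-1.376  0.225 -0.552] [-0.167  0.991  0.152]
scene yellow [453 178  10   7  43] [457.2 181. ] [0.714 0.365 0.043] [0.703 0.352 0.039] [0.725 0.374 0.047]
scene yellow [259 211  39  29 454] [277.8 224.7] [ 0.477 -0.109  0.111] [ 0.402 -0.16   0.006] [ 0.497 -0.034  0.118]
```

View pics/topcrop.png

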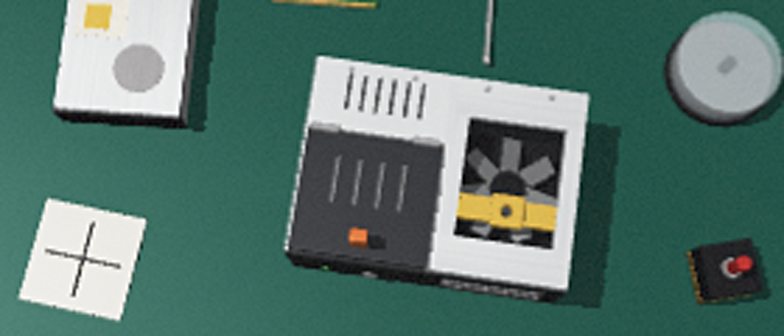

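View pics/scenecrop.png

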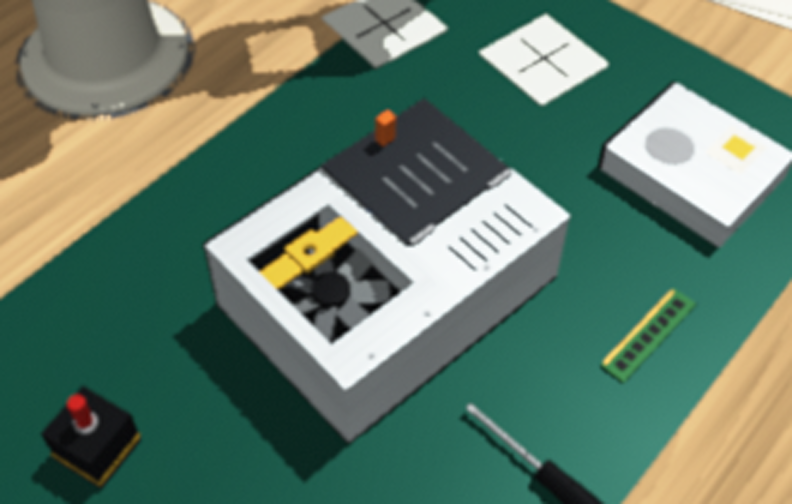

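Run:
```python
from h import *
out=[]
for n,c,p in(("top",(350,205),(433,225)),("scene",(280,224),(184,292))):
    im=np.load(n+"0_i.npy")
    for (x,y) in(c,p):
        out.append(cv2.resize(im[y-14:y+14,x-19:x+19],None,fx=10,fy=10,interpolation=cv2.INTER_NEAREST))
big=np.vstack([np.hstack(out[:2]),np.hstack(out[2:])]);cv2.imwrite("pics/fine.png",big[:,:,::-1])
c=plane("top",[[283.6,150.4],[380,163.9],[373.6,233.6]],.11);print(c.round(3),np.linalg.norm(np.diff(c,axis=0),axis=1))
e=c[0]-c[1];print("y axis ang",np.degrees(np.arctan2(e[1],e[0])));e=c[1]-c[2];print("x axis",np.degrees(np.arctan2(e[1],e[0])))
```

```text
[[ 0.646  0.098  0.11 ]
 [ 0.609 -0.197  0.11 ]
 [ 0.395 -0.174  0.11 ]] [0.29822328 0.21531149]
y axis ang 82.81591877402462
x axis -6.16650399211336
```

View pics/fine.png

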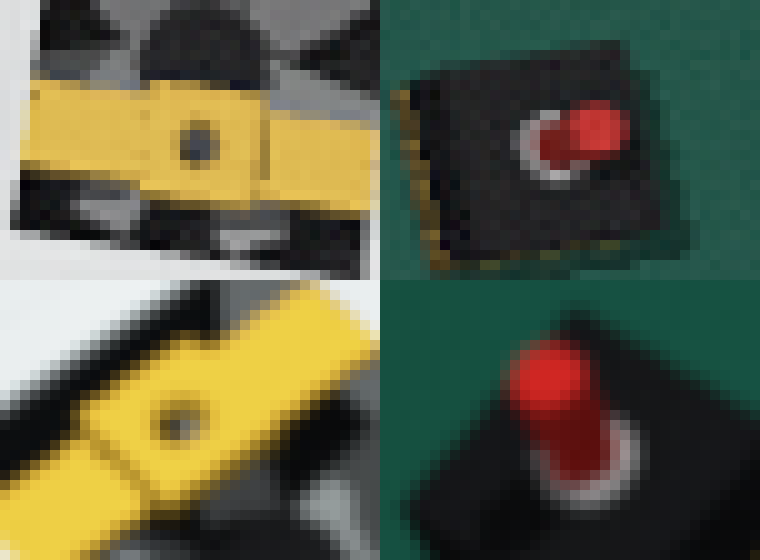

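Run:
```python
from h import *
def tri(a,b):
    A=0;B=0
    for n,u in(("top",a),("scene",b)):
        o,d=ray(n,[u]);d=d[0]/np.linalg.norm(d[0]);M=np.eye(3)-np.outer(d,d);A=A+M;B=B+M@o
    return np.linalg.solve(A,B)
for nm,a,b,z in(("hole",(350.5,204.9),(278.5,223.9),.113),("pin",(435.5,223.3),(181.5,286.7),.097)):
    print(nm,tri(a,b).round(4),plane("top",[a],z).round(4),plane("scene",[b],z).round(4))
# yellow flange angle + knob
print("hinge ends?",)
# unit angle via white top contour
im=np.load("top0_i.npy");d=np.load("top0_d.npy")
v,u=np.mgrid[120:260,250:410];uv=np.c_[u.ravel(),v.ravel()];P=pts("top",uv,d)
for lo,hi in((.100,.120),(.145,.16)):
    m=(P[:,2]>lo)&(P[:,2]<hi); r=cv2.minAreaRect((P[m][:,:2]*1000).astype(np.float32));print(lo,m.sum(),r,P[m].mean(0).round(4))
v,u=np.mgrid[195:235,270:320]
# collar/ stand rect
v,u=np.mgrid[205:250,405:460];P=pts("top",np.c_[u.ravel(),v.ravel()],d);m=(P[:,2]>.045)&(P[:,2]<.06);print("stand",cv2.minAreaRect((P[m][:,:2]*1000).astype(np.float32)))
hsv=cv2.cvtColor(im,cv2.COLOR_RGB2HSV);m=cv2.inRange(hsv[205:222,285:315],(4,150,80),(20,255,255));print(m.sum()/255,np.argwhere(m).mean(0)[::-1]+[285,205])
# flap flatness along x
for a in np.linspace(.40,.62,12):
    q=proj("top",[[a,.03,.115]])[0];q=q.round().astype(int);print(a.round(2),pts("top",[q],d).round(3)[0],im[q[1],q[0]])
```

```text
hole [ 0.4785 -0.1069  0.1124] [[ 0.4789 -0.1062  0.113 ]] [[ 0.4782 -0.1079  0.113 ]]
pin [ 0.4296 -0.3633  0.0999] [[ 0.4301 -0.3641  0.097 ]] [[ 0.4277 -0.363   0.097 ]]
hinge ends?
0.1 5644 ((521.3328247070312, -35.077362060546875), (300.14959716796875, 222.03330993652344), 82.69192504882812) [ 0.5214 -0.0245  0.1129]
0.145 34 ((443.8326416015625, 48.41026306152344), (17.483760833740234, 13.372718811035156), 76.2737808227539) [0.4434 0.0482 0.1541]
stand ((429.76922607421875, -364.3910827636719), (59.61613845825195, 61.03752899169922), 9.897637367248535)
36.0 [297.52777778 214.33333333]
0.4 [0.414 0.033 0.004] [45 94 83]
0.42 [0.419 0.031 0.112] [56 57 58]
0.44 [0.439 0.031 0.12 ] [40 41 42]
0.46 [0.46  0.029 0.12 ] [64 66 67]
0.48 [0.478 0.029 0.118] [66 67 71]
0.5 [0.499 0.03  0.119] [135 137 136]
0.52 [0.522 0.03  0.112] [80 80 83]
0.54 [0.54  0.03  0.115] [59 61 65]
0.56 [0.559 0.031 0.113] [137 138 140]
0.58 [0.581 0.031 0.113] [223 224 226]
0.6 [0.601 0.029 0.109] [228 229 229]
0.62 [0.624 0.029 0.108] [138 140 140]
```

Card A (top 200,222) is 0.57 m from the base and B is 0.37 m, so I take A. The crops clearly confirm the pin, the flange hole and card A. Unit yaw is about -7.3°.

```bash
cat >> h.py <<'E'
def go(x,y,z,yaw=172.7):
    print("units,deg:",*[a.round(3) for a in delta([x,y,z],R.from_euler("xyz",[180,0,yaw],degrees=True))])
E
python3 -c "
from h import *
go(.4295,-.364,.16)"
```

```text
units,deg: [-13.552 -18.17    1.785] [ -0.092  -0.037 -17.268]
```

Emit:
send_rows(motion=[[[-13.55, -18.17, 0], [0, 0, -17.3]], [[-13.55, -18.17, 0], [0, 0, -17.3]], [[-13.55, -18.17, 0], [0, 0, -17.3]], [[-13.55, -18.17, 0], [0, 0, -17.3]], [[-13.55, -18.17, 0], [0, 0, -17.3]]], jaw=0.8)

```text
time: 0.6
eef_pos: [0.2909, 0.2795, 0.2309]
tcp_rot: [-3.141, -0.0, 3.016]
ft_force: [2.0, 0.1, 0.8]
gripper_width: 0.8
```

```bash
python3 -c "
from h import *
go(.4295,-.364,.20)"
```

```text
units,deg: [ -5.457 -15.524   0.778] [-0.025 -0.012  0.092]
```

Emit:
send_rows(motion=[[[-5.46, -15.52, 0], [0, 0, 0]], [[-5.46, -15.52, 0], [0, 0, 0]], [[-5.46, -15.52, 0], [0, 0, 0]], [[-5.46, -15.52, 0], [0, 0, 0]], [[-5.46, -15.52, 0], [0, 0, 0]]])

```text
time: 1.1
eef_pos: [0.3435, 0.035, 0.2313]
tcp_rot: [3.142, 0.001, 3.015]
ft_force: [0.7, -0.3, 0.1]
gripper_width: 0.794
```

```bash
python3 -c "
from h import *
go(.4295,-.364,.18)"
```

```text
units,deg: [-3.394 -9.622  1.285] [0.002 0.052 0.037]
```

Emit:
send_rows(motion=[[[-3.39, -9.62, 0], [0, 0, 0]], [[-3.39, -9.62, 0], [0, 0, 0]], [[-3.39, -9.62, 0], [0, 0, 0]], [[-3.39, -9.62, 0], [0, 0, 0]], [[-3.39, -9.62, 0], [0, 0, 0]]])

```text
time: 1.6
eef_pos: [0.396, -0.2097, 0.231]
tcp_rot: [3.141, -0.0, 3.014]
ft_force: [1.1, -0.1, -0.1]
gripper_width: 0.801
```

```bash
python3 -c "
from h import *
go(.4295,-.364,.12)"
```

```text
units,deg: [-1.323 -3.72   2.775] [ 0.02  -0.006 -0.023]
```

Emit:
send_rows(motion=[[[-1.32, -3.72, 0.5], [0, 0, 0]], [[-1.32, -3.72, 1], [0, 0, 0]], [[-1.32, -3.72, 1.8], [0, 0, 0]], [[-1.32, -3.72, 2.78], [0, 0, 0]], [[-1.32, -3.72, 2.78], [0, 0, 0]]])

```text
time: 2.1
eef_pos: [0.4271, -0.3606, 0.1141]
tcp_rot: [3.134, -0.007, 3.013]
ft_force: [-0.3, 0.5, -0.8]
gripper_width: 0.797
```

Run:
```python
from h import *
go(.4295,-.364,.0613)
for n,p in(("top",(433,220)),("scene",(184,280))):
    im,d=shot(n,n+"1"); x,y=p
    cv2.imwrite(f"pics/{n}1c.png",cv2.resize(im[y-40:y+40,x-50:x+50],None,fx=7,fy=7,interpolation=cv2.INTER_CUBIC)[:,:,::-1])
```

```text
units,deg: [-0.079 -0.087  1.319] [ 0.407 -0.418 -0.084]
```

View pics/scene1c.png

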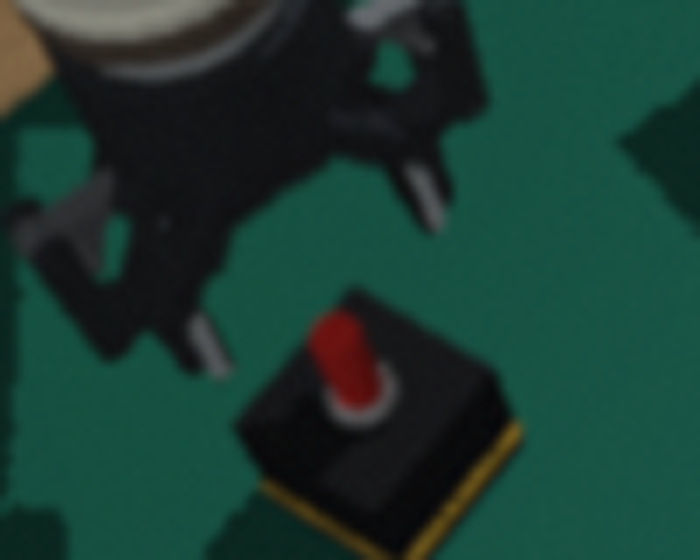

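The pin (crop 345,360) sits between the open fingers, so I descend.

Emit:
send_rows(motion=[[[0, 0, 0], [0, 0, 0]]])

```text
time: 2.3
eef_pos: [0.4304, -0.3616, 0.1218]
tcp_rot: [-3.141, 0.001, 3.015]
ft_force: [0.4, 0.4, -1.2]
gripper_width: 0.799
```

```bash
python3 -c "
from h import *
go(.4295,-.364,.0613)"
```

```text
units,deg: [ 0.018 -0.06   1.512] [-0.056  0.073  0.07 ]
```

Emit:
send_rows(motion=[[[0.02, -0.06, 0.8], [0, 0, 0]], [[0.02, -0.06, 1.4], [0, 0, 0]], [[0.02, -0.06, 1.5], [0, 0, 0]], [[0.02, -0.06, 1.5], [0, 0, 0]]])

```text
time: 2.7
eef_pos: [0.4295, -0.3641, 0.0619]
tcp_rot: [-3.14, 0.001, 3.016]
ft_force: [0.3, -0.5, -0.1]
gripper_width: 0.799
```

Emit:
send_rows(motion=[[[0, 0, 0], [0, 0, 0]], [[0, 0, 0], [0, 0, 0]], [[0, 0, 0], [0, 0, 0]], [[0, 0, 0], [0, 0, 0]], [[0, 0, 0], [0, 0, 0]]], jaw=0, squeeze=50)

```text
time: 3.2
eef_pos: [0.4292, -0.3646, 0.0613]
tcp_rot: [-3.141, 0.001, 3.015]
ft_force: [-1.5, 1.9, 5.5]
gripper_width: 0.174
```

Emit:
send_rows(motion=[[[0, 0, -0.3], [0, 0, 0]], [[0, 0, -1.2], [0, 0, 0]], [[0, 0, -2.4], [0, 0, 0]], [[0, 0, -3.6], [0, 0, 0]], [[0, 0, -3.6], [0, 0, 0]]])

```text
time: 3.7
eef_pos: [0.4316, -0.3678, 0.2133]
tcp_rot: [-3.131, 0.011, 3.015]
ft_force: [1.1, -0.7, -0.9]
gripper_width: 0.173
```

```bash
python3 -c "
from h import *
go(.4785,-.107,.205)"
```

```text
units,deg: [-0.337  6.619  0.138] [-0.634  0.618  0.038]
```

Emit:
send_rows(motion=[[[-0.06, 1.0, 0], [0, 0, 0]], [[-0.13, 2.2, 0], [0, 0, 0]], [[-0.2, 3.4, 0], [0, 0, 0]], [[-0.28, 4.6, 0], [0, 0, 0]], [[-0.35, 5.7, 0], [0, 0, 0]]])

```text
time: 4.2
eef_pos: [0.4712, -0.1376, 0.2041]
tcp_rot: [3.141, -0.0, 3.015]
ft_force: [1.3, -0.3, -0.5]
gripper_width: 0.17
```

Emit:
send_rows(motion=[[[-0.05, 0.6, 0], [0, 0, 0]], [[-0.05, 0.83, 0], [0, 0, 0]], [[-0.05, 0.83, 0], [0, 0, 0]], [[-0.05, 0.83, 0], [0, 0, 0]]])

```text
time: 4.6
eef_pos: [0.4775, -0.108, 0.2042]
tcp_rot: [-3.141, -0.0, 3.014]
ft_force: [0.6, 0.0, -1.1]
gripper_width: 0.171
```

Run:
```python
from h import *
go(.4785,-.107,.205)
for n,p in(("top",(350,205)),("scene",(280,205))):
    im,d=shot(n,n+"2"); x,y=p
    cv2.imwrite(f"pics/{n}2c.png",cv2.resize(im[y-30:y+30,x-40:x+40],None,fx=9,fy=9,interpolation=cv2.INTER_CUBIC)[:,:,::-1])
s=sensors.get_obs();r=tr(s["tcp_rot"]);
for off in(.07,.045,0): print(proj("scene",[np.array(s["eef_pos"])+[0,0,.0187-.07+off]]))
```

```text
units,deg: [-0.021  0.029 -0.02 ] [-0.039 -0.002 -0.003]
[[275.31104383 194.09767274]]
[[275.99149315 201.3127265 ]]
[[277.15546218 213.62074393]]
```

View pics/scene2c.png

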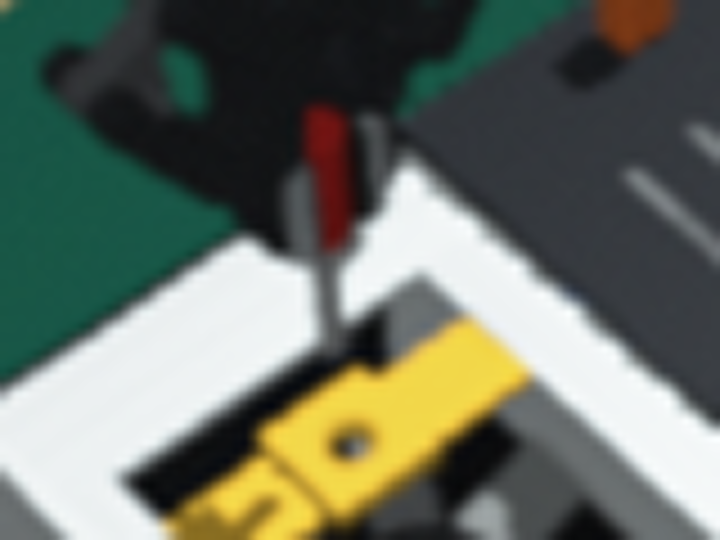

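View pics/top2c.png

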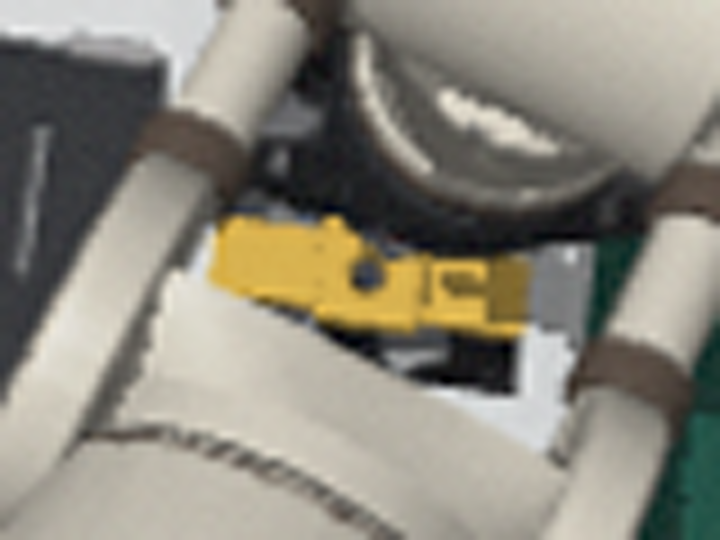

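Run:
```python
from h import *
a=plane("scene",[[277.3,214.0]],.153);print(a, proj("scene",[[*a[0,:2],.113]]))
print(plane("scene",[[279.1,224.2],[278.6,224.0]],.113))
```

```text
[[ 0.47857032 -0.10899052  0.153     ]] [[278.27040892 224.26093886]]
[[ 0.47992719 -0.10756486  0.113     ]
 [ 0.47862747 -0.10792118  0.113     ]]
```

Emit:
send_rows(motion=[[[-0.02, 0.03, 0.3], [0, 0, 0]], [[-0.02, 0.03, 0.6], [0, 0, 0]], [[-0.02, 0.03, 0.9], [0, 0, 0]], [[-0.02, 0.03, 1.1], [0, 0, 0]], [[-0.02, 0.03, 1.3], [0, 0, 0]]])

```text
time: 5.2
eef_pos: [0.4782, -0.1059, 0.1509]
tcp_rot: [3.141, -0.001, 3.015]
ft_force: [-0.9, -0.5, -0.8]
gripper_width: 0.177
```

Emit:
send_rows(motion=[[[0, 0, 0.25], [0, 0, 0]], [[0, 0, 0.5], [0, 0, 0]], [[0, 0, 0.65], [0, 0, 0]], [[0, 0, 0.75], [0, 0, 0]], [[0, 0, 0.79], [0, 0, 0]]])

```text
time: 5.7
eef_pos: [0.4785, -0.1059, 0.1202]
tcp_rot: [3.141, -0.0, 3.015]
ft_force: [-0.2, -0.3, -0.8]
gripper_width: 0.172
```

Emit:
send_rows(motion=[[[0, 0, 0.03], [0, 0, 0]], [[0, 0, 0.06], [0, 0, 0]]])

```text
time: 5.9
eef_pos: [0.4789, -0.1061, 0.1192]
tcp_rot: [-3.141, 0.0, 3.015]
ft_force: [-4.6, 2.5, 11.1]
gripper_width: 0.172
```

Contact on the collar (11 N), so I release and retreat upward.

Emit:
send_rows(motion=[[[0, 0, 0], [0, 0, 0]], [[0, 0, 0], [0, 0, 0]], [[0, 0, 0], [0, 0, 0]], [[0, 0, 0], [0, 0, 0]]], jaw=0.6)

```text
time: 6.3
eef_pos: [0.4786, -0.106, 0.1182]
tcp_rot: [-3.142, 0.0, 3.015]
ft_force: [0.0, 0.3, -0.0]
gripper_width: 0.603
```

Emit:
send_rows(motion=[[[0, 0, -0.5], [0, 0, 0]], [[0, 0, -1.3], [0, 0, 0]], [[0, 0, -2.2], [0, 0, 0]], [[0, 0.5, -2.6], [0, 0, 0]], [[0, 1, -2.6], [0, 0, 0]]])

```text
time: 6.8
eef_pos: [0.4856, -0.0669, 0.2258]
tcp_rot: [-3.14, 0.007, 3.013]
ft_force: [0.3, -1.2, -0.4]
gripper_width: 0.596
```

Run:
```python
from h import *
for n,p in(("top",(350,205)),("scene",(285,200))):
    im,d=shot(n,n+"3"); x,y=p
    cv2.imwrite(f"pics/{n}3c.png",cv2.resize(im[y-40:y+40,x-50:x+50],None,fx=7,fy=7,interpolation=cv2.INTER_CUBIC)[:,:,::-1])
    if n=="scene":
        hsv=cv2.cvtColor(im,cv2.COLOR_RGB2HSV);m=cv2.inRange(hsv[170:240,240:330],(0,150,80),(5,255,255));v,u=np.where(m);print(len(u),u.mean()+240,v.mean()+170,v.min()+170,v.max()+170)
print(proj("scene",[[.4785,-.107,.155],[.4785,-.107,.117]]))
# knob geometry from first images
yx=np.array([.127,.992])
K=np.array([.4434,.0482])
go(.4434,.0482,.20)
```

```text
64 278.09375 217.53125 211 224
[[277.82821815 212.93927131]
 [278.7370028  222.73618278]]
units,deg: [1.361 2.678 0.571] [0.014 0.081 0.162]
```

View pics/scene3c.png

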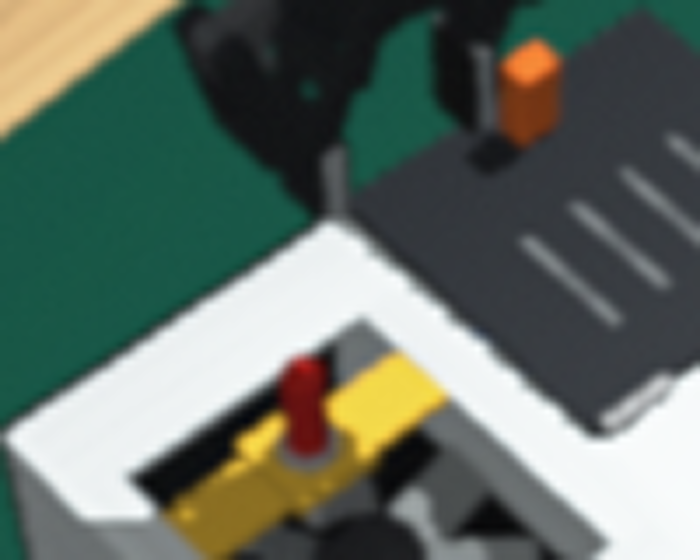

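Pin is home: red handle at scene (278,217), against a predicted 278,213–223, with the collar on the flange. Next the knob.

Run:
```python
from h import *
print(plane("scene",[[310.6,168.5]],.153))
im=np.load("top0_i.npy")
cv2.imwrite("pics/knob.png",cv2.resize(im[200:240,270:320],None,fx=14,fy=14,interpolation=cv2.INTER_NEAREST)[:,:,::-1])
# hinge line / flap free edge from corners
```

```text
[[0.44150384 0.04972333 0.153     ]]
```

View pics/knob.png

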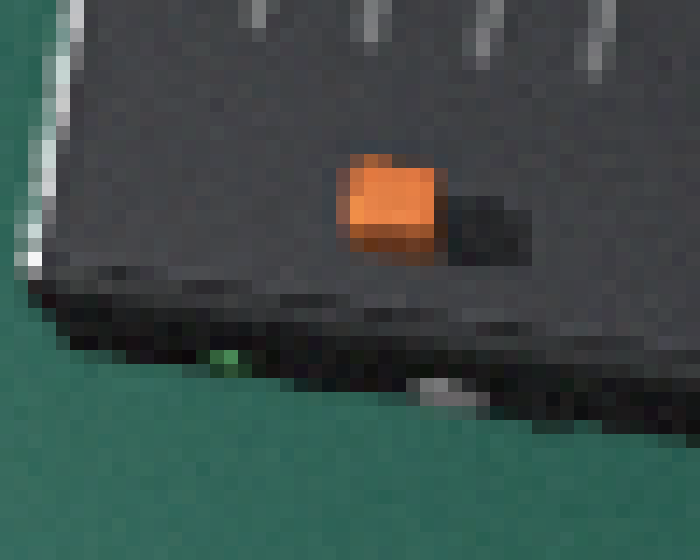

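```bash
python3 -c "
from h import *
go(.4425,.049,.19)"
```

```text
units,deg: [1.386 2.695 0.821] [0.014 0.081 0.162]
```

Emit:
send_rows(motion=[[[0.6, 1, 0], [0, 0, 0]], [[1.1, 2, 0.2], [0, 0, 0]], [[1.35, 2.69, 0.6], [0, 0, 0]], [[1.35, 2.69, 0.6], [0, 0, 0]], [[1.35, 2.69, 0.6], [0, 0, 0]]])

```text
time: 7.4
eef_pos: [0.4433, 0.047, 0.1976]
tcp_rot: [-3.141, -0.001, 3.016]
ft_force: [0.7, -0.3, 0.4]
gripper_width: 0.603
```

Run:
```python
from h import *
go(.4425,.049,.124)
n,p="scene",(305,170)
im,d=shot(n,n+"4"); x,y=p
cv2.imwrite(f"pics/{n}4c.png",cv2.resize(im[y-40:y+40,x-50:x+50],None,fx=7,fy=7,interpolation=cv2.INTER_CUBIC)[:,:,::-1])
```

```text
units,deg: [0.024 0.048 1.841] [-0.04  -0.063  0.099]
```

View pics/scene4c.png

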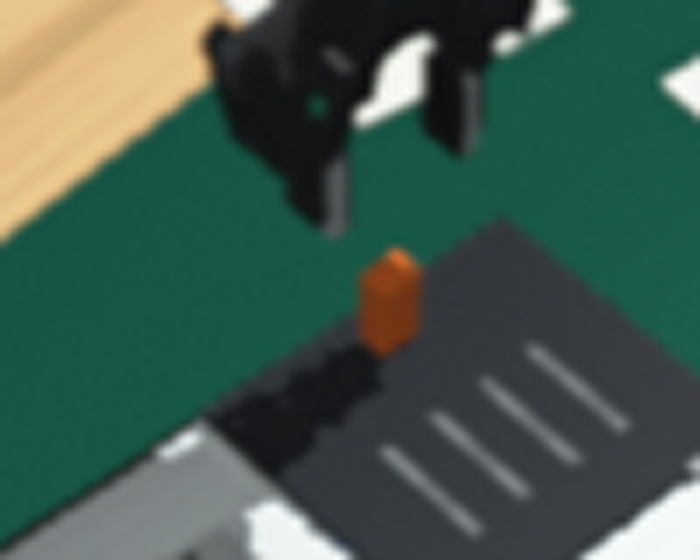

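The knob (crop 390,300) is under the middle of the jaws; descend and pinch gently.

Emit:
send_rows(motion=[[[0.02, 0.04, 0.6], [0, 0, 0]], [[0.02, 0.04, 1.2], [0, 0, 0]], [[0.02, 0.04, 1.7], [0, 0, 0]], [[0.02, 0.04, 1.84], [0, 0, 0]], [[0.02, 0.04, 1.84], [0, 0, 0]]])

```text
time: 7.95
eef_pos: [0.4431, 0.0481, 0.1244]
tcp_rot: [-3.141, -0.001, 3.013]
ft_force: [1.0, 0.1, -0.2]
gripper_width: 0.6
```

Emit:
send_rows(motion=[[[0, 0, 0], [0, 0, 0]], [[0, 0, 0], [0, 0, 0]], [[0, 0, 0], [0, 0, 0]], [[0, 0, 0], [0, 0, 0]], [[0, 0, 0], [0, 0, 0]]], jaw=0, squeeze=25)

```text
time: 8.45
eef_pos: [0.4441, 0.0491, 0.1254]
tcp_rot: [3.141, 0.003, 3.015]
ft_force: [2.4, 2.7, 1.9]
gripper_width: 0.206
```

Run:
```python
from h import *
s=sensors.get_obs();P=np.array(s["eef_pos"]);r=tr(s["tcp_rot"]);print(P,s["gripper_width"],s["ft_force"])
# arc: forward dir f=(.992,-.127); rows in tool units
rad=.1213;a0=np.radians(13.35)+.03
f=np.array([.992,-.127,0]);
for t in np.arange(0,1.86,.1):
    w=f*rad*(np.cos(a0)-np.cos(a0+t))+np.array([0,0,rad*(np.sin(a0+t)-np.sin(a0))])
    print(round(t,2),(r.inv().apply(w)/.04).round(2))
```

```text
[0.44407748 0.0491158  0.12544989] 0.2058581042529046 [2.35890746 2.73690435 1.93720973]
0.0 [0. 0. 0.]
0.1 [-0.09  0.   -0.29]
0.2 [-0.22  0.   -0.57]
0.3 [-0.37  0.   -0.83]
0.4 [-0.54  0.   -1.08]
0.5 [-0.74  0.   -1.31]
0.6 [-0.96  0.   -1.51]
0.7 [-1.2  0.  -1.7]
0.8 [-1.46 -0.   -1.86]
0.9 [-1.73 -0.   -1.99]
1.0 [-2.02 -0.   -2.1 ]
1.1 [-2.31 -0.   -2.17]
1.2 [-2.61 -0.   -2.22]
1.3 [-2.91 -0.   -2.24]
1.4 [-3.21 -0.   -2.22]
1.5 [-3.51 -0.   -2.18]
1.6 [-3.81 -0.   -2.11]
1.7 [-4.09 -0.   -2.  ]
1.8 [-4.37 -0.   -1.87]
```

Emit:
send_rows(motion=[[[-0.09, 0, -0.29], [0, 0, 0]], [[-0.22, 0, -0.57], [0, 0, 0]], [[-0.37, 0, -0.83], [0, 0, 0]], [[-0.54, 0, -1.08], [0, 0, 0]], [[-0.74, 0, -1.31], [0, 0, 0]]])

```text
time: 8.95
eef_pos: [0.4719, 0.0456, 0.177]
tcp_rot: [3.141, -0.003, 3.015]
ft_force: [-0.0, 3.4, -5.6]
gripper_width: 0.203
```

Emit:
send_rows(motion=[[[-0.22, 0, -0.2], [0, 0, 0]], [[-0.46, 0, -0.39], [0, 0, 0]], [[-0.72, 0, -0.55], [0, 0, 0]], [[-0.99, 0, -0.68], [0, 0, 0]], [[-1.28, 0, -0.79], [0, 0, 0]]])

```text
time: 9.45
eef_pos: [0.5233, 0.0391, 0.2091]
tcp_rot: [3.141, -0.002, 3.015]
ft_force: [-1.9, 3.6, -3.8]
gripper_width: 0.206
```

Run:
```python
from h import *
n,p="scene",(305,160)
im,d=shot(n,n+"5"); x,y=p
cv2.imwrite(f"pics/{n}5c.png",cv2.resize(im[y-50:y+50,x-65:x+65],None,fx=6,fy=6,interpolation=cv2.INTER_CUBIC)[:,:,::-1])
```

```text
(no output)
```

View pics/scene5c.png

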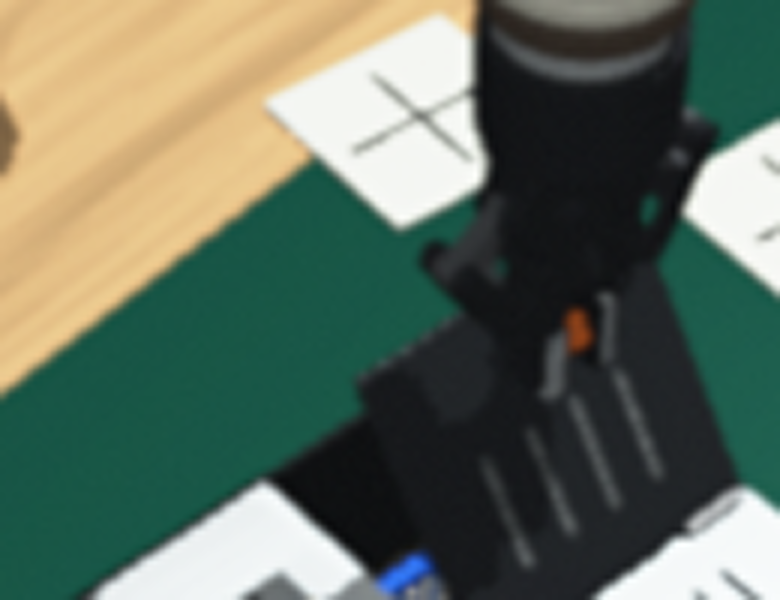

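The flap follows, with the knob at crop (578,330) held in the jaws. Continue.

Emit:
send_rows(motion=[[[-0.29, 0, -0.07], [0, 0, 0]], [[-0.59, 0, -0.12], [0, 0, 0]], [[-0.89, 0, -0.14], [0, 0, 0]], [[-1.19, 0, -0.12], [0, 0, 0]], [[-1.49, 0, -0.08], [0, 0, 0]]])

```text
time: 10.0
eef_pos: [0.5831, 0.0315, 0.213]
tcp_rot: [3.141, 0.0, 3.015]
ft_force: [-2.3, 3.9, -0.1]
gripper_width: 0.204
```

Emit:
send_rows(motion=[[[-0.3, 0, 0.07], [0, 0, 0]], [[-0.58, 0, 0.18], [0, 0, 0]], [[-0.86, 0, 0.31], [0, 0, 0]], [[-0.86, 0, 0.31], [0, 0, 0]]])

```text
time: 10.4
eef_pos: [0.6187, 0.0269, 0.2008]
tcp_rot: [3.141, 0.004, 3.015]
ft_force: [0.7, 4.3, 2.0]
gripper_width: 0.206
```

Run:
```python
from h import *
n,p="scene",(320,160)
im,d=shot(n,n+"6"); x,y=p
cv2.imwrite(f"pics/{n}6c.png",cv2.resize(im[y-50:y+50,x-65:x+65],None,fx=6,fy=6,interpolation=cv2.INTER_CUBIC)[:,:,::-1])
```

```text
(no output)
```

View pics/scene6c.png

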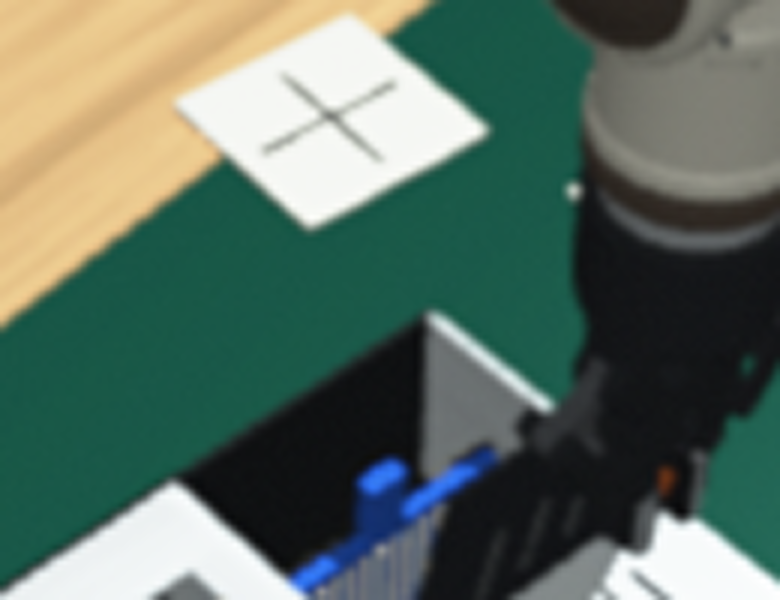

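Emit:
send_rows(motion=[[[0, 0, 0], [0, 0, 0]], [[0, 0, 0], [0, 0, 0]], [[0, 0, 0], [0, 0, 0]], [[0, 0, 0], [0, 0, 0]]], jaw=0.6)

```text
time: 10.85
eef_pos: [0.6163, 0.0265, 0.1994]
tcp_rot: [-3.141, -0.0, 3.015]
ft_force: [0.8, -0.2, -0.3]
gripper_width: 0.606
```

Emit:
send_rows(motion=[[[0, 0, -0.5], [0, 0, 0]], [[0, 0, -1.3], [0, 0, 0]], [[0, 0, -2.2], [0, 0, 0]], [[0, 0, -3], [0, 0, 0]], [[0, 0, -3], [0, 0, 0]]])

```text
time: 11.35
eef_pos: [0.6187, 0.0263, 0.3258]
tcp_rot: [-3.141, 0.011, 3.015]
ft_force: [0.3, -0.4, 0.7]
gripper_width: 0.597
```

Emit:
send_rows(motion=[[[1, 0, 0], [0, 0, 0]], [[2, 0, 0], [0, 0, 0]], [[3, 0, 0], [0, 0, 0]], [[4.2, 0, 0], [0, 0, 0]], [[5.4, 0, 0], [0, 0, 0]]])

```text
time: 11.85
eef_pos: [0.4001, 0.0543, 0.3183]
tcp_rot: [-3.141, -0.001, 3.015]
ft_force: [-1.0, 0.1, 1.7]
gripper_width: 0.596
```

Run:
```python
from h import *
for n,p in(("top",(310,200)),("scene",(310,190))):
    im,d=shot(n,n+"7"); x,y=p
    cv2.imwrite(f"pics/{n}7c.png",cv2.resize(im[y-50:y+50,x-65:x+65],None,fx=6,fy=6,interpolation=cv2.INTER_CUBIC)[:,:,::-1])
```

View pics/scene7c.png

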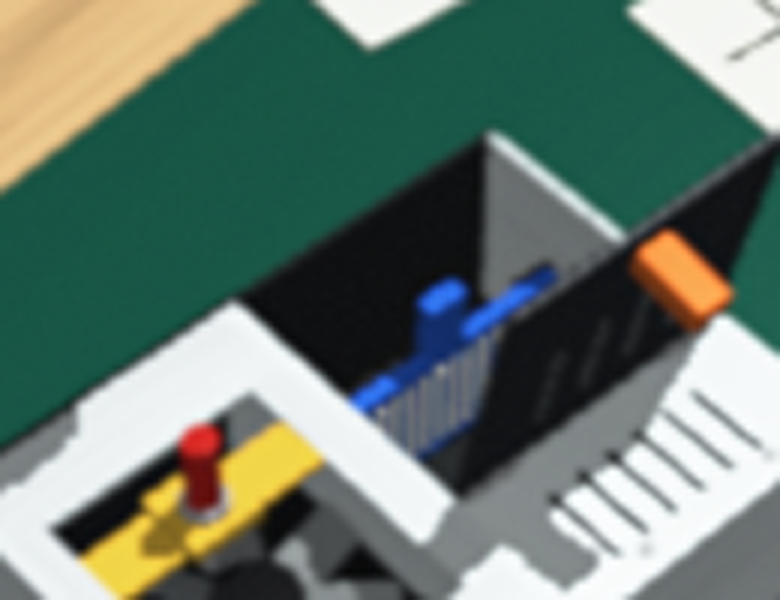

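View pics/top7c.png

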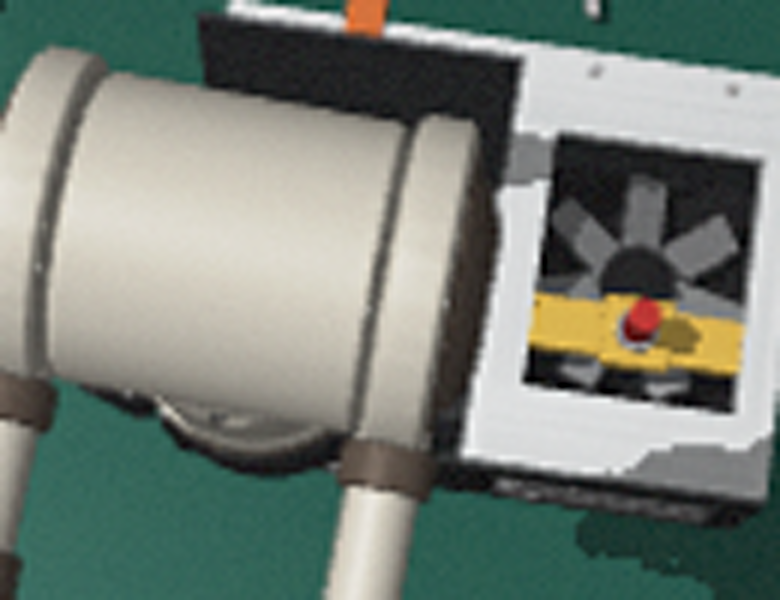

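The flap stands open, the pin is home, and the blue tab is at scene (318,189). The arm hides the tab from the top camera, so I step aside for a second view.

Emit:
send_rows(motion=[[[0, 6, 0], [0, 0, 0]], [[0, 6, 0], [0, 0, 0]], [[0, 6, 0], [0, 0, 0]], [[0, 6, 0], [0, 0, 0]], [[0, 6, 0], [0, 0, 0]]])

```text
time: 12.45
eef_pos: [0.4327, 0.2949, 0.3185]
tcp_rot: [-3.141, -0.0, 3.016]
ft_force: [1.2, -0.7, -0.1]
gripper_width: 0.601
```

Run:
```python
from h import *
out=[]
for n,p in(("top",(295,190)),("scene",(318,192))):
    im,d=shot(n,n+"8"); x,y=p
    out.append(cv2.resize(im[y-25:y+25,x-19:x+19],None,fx=10,fy=10,interpolation=cv2.INTER_NEAREST))
    hsv=cv2.cvtColor(im,cv2.COLOR_RGB2HSV);m=cv2.inRange(hsv,(105,150,60),(125,255,255))
    m[:, :250]=0;m[:,400:]=0;m[:150]=0;m[250:]=0
    v,u=np.where(m);P=pts(n,np.c_[u,v],d);k=P[:,2]>.085;print(n,len(u),k.sum(),np.c_[u,v][k].mean(0),P[k].mean(0).round(4),P[k].min(0).round(3),P[k].max(0).round(3))
    k=(P[:,2]>.06)&(P[:,2]<.085);print(cv2.minAreaRect((P[k][:,:2]*1000).astype(np.float32)))
cv2.imwrite("pics/tab.png",np.hstack(out)[:,:,::-1])
```

```text
top 137 28 [300.10714286 206.32142857] [0.4739 0.044  0.1022] [0.469 0.035 0.085] [0.481 0.053 0.11 ]
((474.46966552734375, 42.246620178222656), (131.20240783691406, 9.261981964111328), 82.31015014648438)
scene 225 62 [318.12903226 191.46774194] [0.4778 0.0372 0.1032] [ 0.465 -0.041  0.086] [0.576 0.051 0.247]
((474.6623229980469, 51.28948211669922), (115.07372283935547, 12.050923347473145), 80.65934753417969)
```

View pics/tab.png

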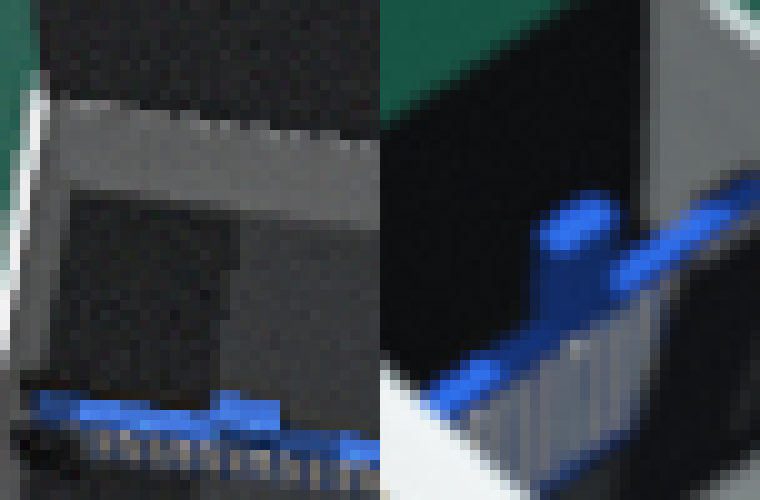

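View pics/top8.png

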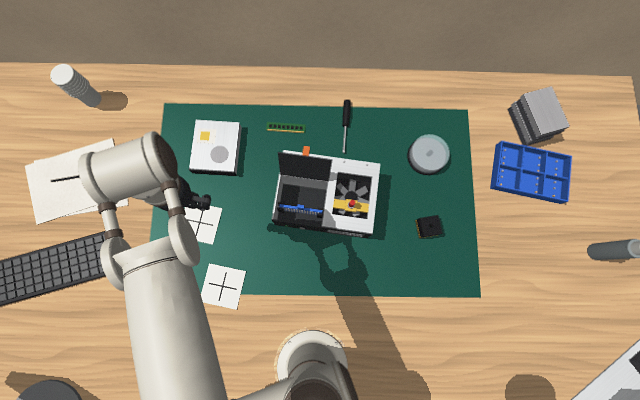

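Run:
```python
from h import *
print(plane("top",[(300.2,205.6)],.104),plane("scene",[(318.5,188.7)],.104))
im=np.load("top8_i.npy")
go(.4745,.043,.16)
```

```text
[[0.47578722 0.0436875  0.104     ]] [[0.47297797 0.04449028 0.104     ]]
units,deg: [-1.823 -6.151  3.939] [ 0.013 -0.116  0.315]
```

Emit:
send_rows(motion=[[[-0.5, -1.1, 0], [0, 0, 0]], [[-1, -2.3, 0], [0, 0, 0]], [[-1.4, -3.5, 0], [0, 0, 0]], [[-1.7, -4.7, 0], [0, 0, 0]], [[-1.82, -5.8, 0], [0, 0, 0]]])

```text
time: 13.05
eef_pos: [0.4756, 0.0499, 0.3187]
tcp_rot: [-3.141, -0.0, 3.014]
ft_force: [1.0, 0.2, -0.1]
gripper_width: 0.6
```

Emit:
send_rows(motion=[[[0, -0.33, 1], [0, 0, 0]], [[0, -0.33, 2], [0, 0, 0]], [[0, -0.33, 3], [0, 0, 0]], [[0, -0.33, 4], [0, 0, 0]], [[0, -0.33, 4], [0, 0, 0]]])

```text
time: 13.55
eef_pos: [0.469, 0.0398, 0.1533]
tcp_rot: [3.141, -0.013, 3.014]
ft_force: [-1.2, 0.8, 0.3]
gripper_width: 0.597
```

Run:
```python
from h import *
n,p="scene",(310,180)
im,d=shot(n,n+"9"); x,y=p
cv2.imwrite(f"pics/{n}9c.png",cv2.resize(im[y-50:y+50,x-65:x+65],None,fx=6,fy=6,interpolation=cv2.INTER_CUBIC)[:,:,::-1])
go(.4745,.044,.077)
print(sensors.get_obs()["eef_pos"])
```

```text
units,deg: [-0.072  0.12   1.999] [-0.003 -0.38  -0.015]
[0.47153865 0.03953216 0.15696114]
```

View pics/scene9c.png

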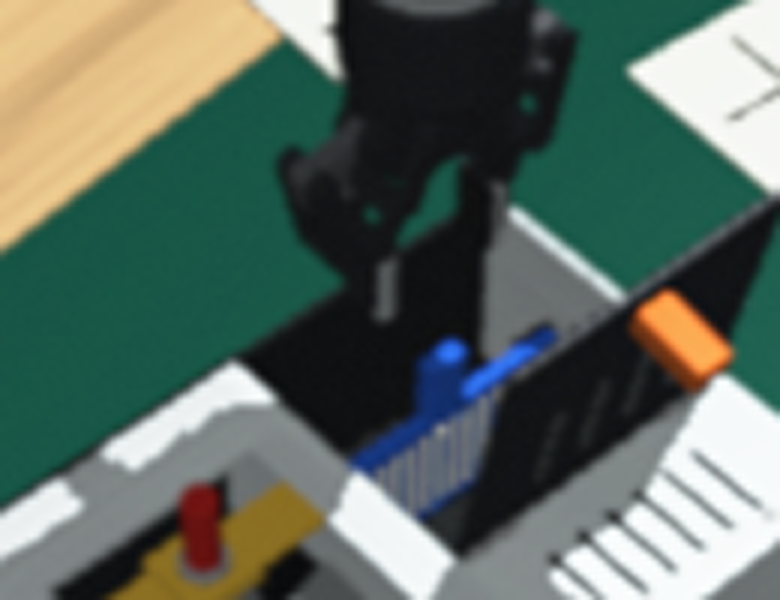

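Emit:
send_rows(motion=[[[0, 0.1, 0], [0, 0, 0]], [[0, 0.1, 0], [0, 0, 0]]])

```text
time: 13.8
eef_pos: [0.4763, 0.0437, 0.1622]
tcp_rot: [-3.141, 0.005, 3.015]
ft_force: [-0.8, -0.5, 0.4]
gripper_width: 0.599
```

Run:
```python
from h import *
go(.4745,.044,.077)
```

```text
units,deg: [5.500e-02 1.000e-03 2.129e+00] [-0.007  0.284  0.048]
```

Emit:
send_rows(motion=[[[0.02, 0, 0.6], [0, 0, 0]], [[0.02, 0, 1.2], [0, 0, 0]], [[0.02, 0, 1.7], [0, 0, 0]], [[0.02, 0, 2.05], [0, 0, 0]], [[0.02, 0, 2.1], [0, 0, 0]]])

```text
time: 14.3
eef_pos: [0.4736, 0.044, 0.0755]
tcp_rot: [-3.142, -0.0, 3.015]
ft_force: [0.4, 0.7, 0.5]
gripper_width: 0.602
```

Emit:
send_rows(motion=[[[0, 0, 0], [0, 0, 0]], [[0, 0, 0], [0, 0, 0]], [[0, 0, 0], [0, 0, 0]], [[0, 0, 0], [0, 0, 0]], [[0, 0, 0], [0, 0, 0]]], jaw=0, squeeze=50)

```text
time: 14.8
eef_pos: [0.475, 0.0437, 0.0771]
tcp_rot: [-3.141, 0.003, 3.015]
ft_force: [-0.6, 0.5, 6.2]
gripper_width: 0.22
```

Run:
```python
from h import *
n,p="scene",(310,180)
im,d=shot(n,n+"10"); x,y=p
cv2.imwrite(f"pics/{n}10c.png",cv2.resize(im[y-50:y+50,x-65:x+65],None,fx=6,fy=6,interpolation=cv2.INTER_CUBIC)[:,:,::-1])
```

```text
(no output)
```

View pics/scene10c.png

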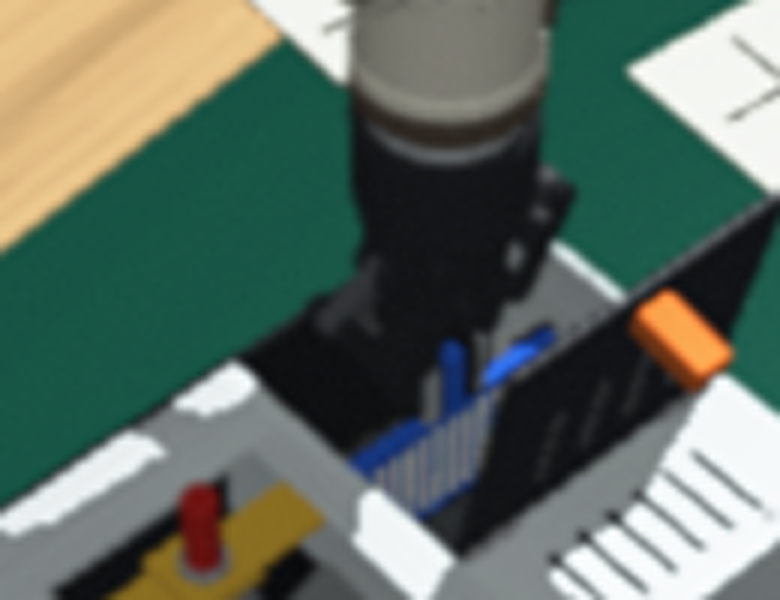

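The tab (crop 452,375) is between the pads; draw it straight up.

Emit:
send_rows(motion=[[[0, 0, -0.2], [0, 0, 0]], [[0, 0, -0.6], [0, 0, 0]], [[0, 0, -1.1], [0, 0, 0]], [[0, 0, -1.6], [0, 0, 0]], [[0, 0, -2.1], [0, 0, 0]]])

```text
time: 15.35
eef_pos: [0.4732, 0.0439, 0.1604]
tcp_rot: [3.142, -0.0, 3.015]
ft_force: [0.3, 0.6, -1.3]
gripper_width: 0.223
```

Emit:
send_rows(motion=[[[0, 0, -0.6], [0, 0, 0]], [[0, 0, -1.2], [0, 0, 0]], [[0, 0, -1.8], [0, 0, 0]], [[0, 0, -2.4], [0, 0, 0]], [[0, 0, -2.8], [0, 0, 0]]])

```text
time: 15.85
eef_pos: [0.4737, 0.0439, 0.2736]
tcp_rot: [-3.142, 0.002, 3.015]
ft_force: [-0.4, 0.8, -0.6]
gripper_width: 0.219
```

Emit:
send_rows(motion=[[[0, 0, 0], [0, 0, 0]], [[0, 0, 0], [0, 0, 0]]])

```text
time: 16.05
eef_pos: [0.4732, 0.0439, 0.271]
tcp_rot: [-3.142, -0.0, 3.015]
ft_force: [0.5, 0.4, -2.0]
gripper_width: 0.219
```

Run:
```python
from h import *
n="scene"
im,d=shot(n,n+"11")
go(.435,.370,.22)
```

```text
units,deg: [1.966 7.965 1.261] [ 0.005 -0.113  0.03 ]
```

View pics/scene11.png

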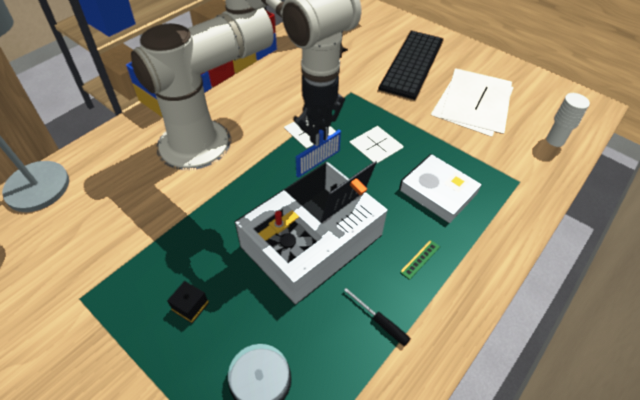

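The filter hangs upright and clear of the unit (scene 318,152). Carry it to card A.

Emit:
send_rows(motion=[[[0.1, 0.4, 0], [0, 0, 0]], [[0.3, 1.2, 0], [0, 0, 0]], [[0.5, 2.1, 0], [0, 0, 0]], [[0.75, 3.0, 0], [0, 0, 0]], [[1, 3.9, 0], [0, 0, 0]]])

```text
time: 16.6
eef_pos: [0.4523, 0.2049, 0.2697]
tcp_rot: [-3.141, -0.003, 3.014]
ft_force: [0.7, -0.7, -0.9]
gripper_width: 0.221
```

Emit:
send_rows(motion=[[[0.2, 0.9, 0], [0, 0, 0]], [[0.4, 1.8, 0], [0, 0, 0]], [[0.65, 2.7, 0.1], [0, 0, 0]], [[0.85, 3.5, 0.3], [0, 0, 0]], [[0.95, 4.0, 0.6], [0, 0, 0]]])

```text
time: 17.1
eef_pos: [0.4349, 0.3692, 0.2459]
tcp_rot: [-3.141, -0.002, 3.017]
ft_force: [-0.1, -0.0, -0.6]
gripper_width: 0.223
```

Emit:
send_rows(motion=[[[0, 0.06, 0.3], [0, 0, 0]], [[0, 0.06, 0.6], [0, 0, 0]], [[0, 0.06, 0.6], [0, 0, 0]], [[0, 0.06, 0.6], [0, 0, 0]], [[0, 0.06, 0.6], [0, 0, 0]]])

```text
time: 17.6
eef_pos: [0.4371, 0.369, 0.2242]
tcp_rot: [3.141, 0.001, 3.014]
ft_force: [0.3, -0.9, -1.4]
gripper_width: 0.218
```

Run:
```python
from h import *
for n in("scene","top"):
    im,d=shot(n,n+"12")
    if n=="scene":
        cv2.imwrite("pics/s12c.png",cv2.resize(im[80:240,230:450],None,fx=3.5,fy=3.5,interpolation=cv2.INTER_CUBIC)[:,:,::-1])
        hsv=cv2.cvtColor(im,cv2.COLOR_RGB2HSV);m=cv2.inRange(hsv,(105,150,60),(125,255,255));m[:80]=0;m[:,:300]=0
        v,u=np.where(m);P=pts(n,np.c_[u,v],d);print(np.median(P,0),P.min(0),P.max(0),(P[:,:2].min(0)+P[:,:2].max(0))/2)
go(.435,.370,.22); print(sensors.get_obs()["qd"].round(4))
```

```text
[0.4344316  0.35245244 0.21464715] [ 0.28307724 -0.53383723  0.00526648] [0.95287996 0.68103966 0.97689454] [0.6179786  0.07360122]
units,deg: [0.053 0.01  0.109] [ 0.051  0.078 -0.013]
[ 0.0046  0.0006 -0.0006  0.001  -0.0012  0.0013]
```

View pics/s12c.png

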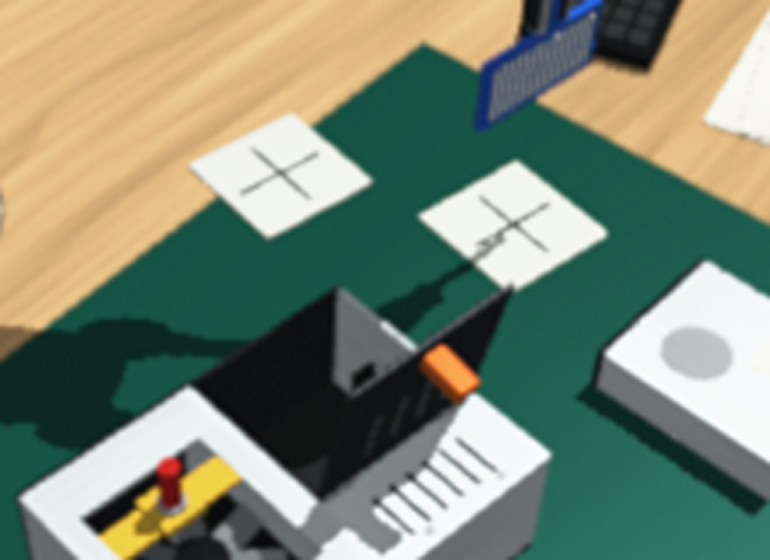

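View pics/top12.png

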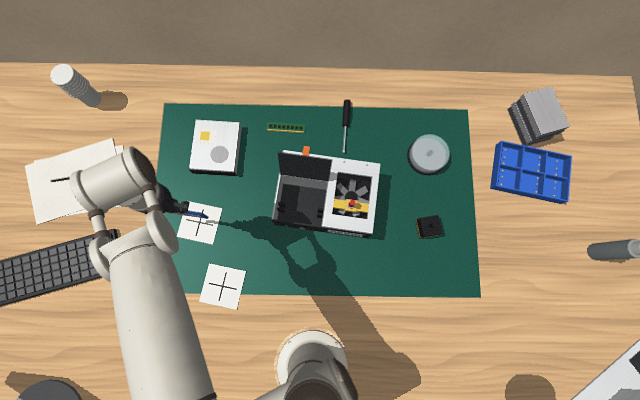

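The filter is upright over card A (cross at scene 377,143), the pin is home and the flap is open. I'll let it settle and hand in.

Emit:
send_rows(motion=[[[0, 0, 0], [0, 0, 0]], [[0, 0, 0], [0, 0, 0]], [[0, 0, 0], [0, 0, 0]], [[0, 0, 0], [0, 0, 0]], [[0, 0, 0], [0, 0, 0]]])

```text
time: 18.2
eef_pos: [0.4364, 0.3696, 0.2234]
tcp_rot: [-3.142, -0.0, 3.015]
ft_force: [-0.7, 0.5, -2.0]
gripper_width: 0.223
```

Run:
```python
from h import *
s=sensors.get_obs();print(plane("scene",[[377,143.3]],.002),s["eef_pos"],s["gripper_width"],abs(s["qd"]).max())
im=np.load("scene12_i.npy");d=np.load("scene12_d.npy");hsv=cv2.cvtColor(im,cv2.COLOR_RGB2HSV);m=cv2.inRange(hsv,(105,120,40),(125,255,255))
v,u=np.where(m);k=(u>360)&(u<405)&(v>75)&(v<120);P=pts("scene",np.c_[u,v][k],d);P=P[(P[:,2]>.1)&(P[:,2]<.3)];print(len(P),P.min(0),P.max(0),P.mean(0))
workorder.close_job()
```

```text
[[0.43255244 0.37584392 0.002     ]] [0.4363902  0.36961393 0.22338381] 0.22252544356602094 0.0025949566674758387
237 [0.42261197 0.29869648 0.1524374 ] [0.45153551 0.43504564 0.26994358] [0.43665587 0.35508043 0.20786376]
the job is handed in; nothing more can be done
```

The pin is locked in the eyelet, the flap stands open, and I handed the job in at about 18 s still holding the filter over card A. Card A is the farther of the two look-alikes: 0.57 m from the base against 0.37 m. No verdict was reported.

- **Pin:** The collar touched the flange at 11 N. After release, both cameras showed the pin upright in the eyelet.
- **Flap:** I swung it about 1.8 rad and let go. The last pictures show it still standing open; I did not measure the angle separately.
- **Filter:** It hangs upright in the fingers, with its lower edge about 0.15 m above the table and nearly still (joint speeds below 0.003 rad/s). By the grasp point it is about 2–7 mm off the card's centre.
- **Disagreements:** The two cameras differed by 1–3 mm on most points and by about 6 mm on the card's centre, well within the 45 mm allowed.
- **Other things on the mat:** None looked moved in the last pictures; I did not measure their shifts.

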